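# Crank a bench clamp shut on a screw-cap can

## Robot

A 6-joint arm with a two-finger parallel gripper is mounted at the origin on a cart in front of the work surface, level with it; the furniture and walls round the work are solid. World frame = base frame: x ahead of the robot, y to its left, z up, the work surface at z = 0. Lengths are in m, angles in rad, forces in N, time in s.
With the tool pointing down it reaches from about 0.35 to 0.975 m from the base axis. Payload 4.9 kg.
Tool frame: the origin (TCP) lies midway between the tips of the shut fingers; the grasp point (between the pads) lies 19 mm behind it; z points along the fingers, y is the line along which they close (so a half turn about z gives the same grasp; the last joint's range is limited). The gripper opens to 85 mm and grips with 20 to 120 N. Pads are 22 mm wide; open, the fingers measure 114 mm over their backs; the gripper's body (76 mm by 85 mm) begins 54 mm behind the grasp point. The pads swing forward as they close: fully open they stand 13 mm farther back than shut.
Start: joints at [-1.262, 0.053, 1.613, -0, 1.476, -0.119], TCP at [0.259, -0.569, 0.231] pointing down, gripper open.
Joint ranges: [-3.01, 3.01], [-1.01, 2.22], [0.06, 2.58], [-1.02, 4.17], [0.09, 2.62], [-3.14, 3.14]. Speed limits (rad/s): [2.57, 2.57, 3.14, 3.14, 3.14, 3.14].

## Interface

Orientations are given as a unit quaternion [w, x, y, z].
In Python, from plant import state, grab_frame, job_done, cut_out, place_of gives the robot as it stands.
- The arm moves only by the tool jog_arm, never from a script. Its argument "motion" is text: rows parted by semicolons, each of 7 numbers parted by spaces: the opening in per cent of the stroke, from 0 (shut) to 100 (fully open), then the shift along the tool's x, y, z as a fraction of full scale, then the turn, a rotation vector about the tool's x, y, z as a fraction of full scale. A call has exactly 5 rows; each row is the pose to reach, as a shift and turn from the pose commanded when the call began, along the tool's axes at that moment; what a row does not reach only later rows make up. Full scale, the value 1, is 50 cm for a shift and 1.5 rad for a turn. A row lasts 1/8 s, in which the tool goes at most 62.5 mm and 10.7 degrees, less where a joint would pass 70% of its speed; a pose out of reach is approached as far as the arm can. A call with a number of a shift or a turn outside -1 to 1 is refused whole. A call with a gripper value outside its range is refused whole. The fingers move at their own pace and stop on an object; the grip force is fixed at half the most. Time passes only in rows, so rows that repeat a pose let the fingers close, or fill a call up. It gives the time, the measured TCP pose, the force, the opening and the grip force at its end, in the units of the state.
- state(): the state, without advancing time (a new reading comes with each control period).
- grab_frame(name): name is "scene" or "top" or "wrist"; returns a dict with "color" (400x640x3 uint8, red, green, blue), "range_z" (400x640 float32, m along the optical axis (not along the pixel's ray), 0 where there is no reading), "intrinsics" (3x3 intrinsics, pixels), "world_from_camera" (4x4, takes a point from camera to world coordinates). Camera axes: x right, y up, looking along -z (the intrinsics and any distortion apply to the point x, -y, -z); pixel columns grow to the right and rows downward; lengths in m; the calibration is good to about 2 mm. A picture is of the moment at which its call begins.
- job_done(): hands the job in; it is judged then, once.
Trained networks look in the newest picture that a camera, given by its name, has taken for a name from the list of things; names that differ only in an ending like _2 or _b are one class to them, and where a whole thing is asked for, a point or a joint stands for the part that bears it (a point fixed in the world has none). Each returns a list of dicts, best first, with "p" (0 to 1); they miss things now and then, are a little off and sometimes report something else, mostly with a low value. They report only what shows in the picture. A call takes as long as a camera call. They do not tell look-alikes from the thing itself.
- cut_out(camera, thing): "pixels" (400x640 bool, what is visible of it).
- place_of(camera, thing): "at" ([x, y, z] in m, in world coordinates, good to about 4 mm: a listed point, or the origin of a listed thing).
The state is a dict: "time": time; "joint_pos": joint angles; "joint_vel": joint speeds; "joint_efforts": joint torques, N m; "tool_pos": TCP position; "tool_rot": TCP orientation; "contact_force": force on the tool from outside, world axes, zero at the start; "ft_torque": the same for the moment, N m; "gripper_width": opening from 0.0 (shut) to 1.0 (fully open); "grasp_force": force on a finger pad.
Only numpy, scipy, OpenCV 4.12 (cv2) and the standard library are available. Lean on these libraries where they do the work, as an engineer would, in place of code of your own. Each camera call takes 0.05 s, during which the arm holds its last target. There are 200 camera calls.

## Task

Clamp the white can with the black screw cap in the bench clamp, so that its stuck cap can be undone later: push the crank handle round clockwise (seen from above) until the V-shaped jaw has slid the can against the flat back jaw and the crank has clearly become harder to turn, then stop and move clear of the handle. The can must end up standing upright, held firmly between the two jaws; its wall is thin, so do not go on cranking hard once it bites, and leave the things standing round the clamp where they are.

Things in the scene. Friction and masses are not known exactly. Their poses are not given: they have to be found in the camera images.
- clamp: Grey and bare-metal bench clamp fixed to the table, 262 x 76 mm on plan. Origin on the table top (z = 0) straight below the crank's axis; its x axis points along the bed from the crank to the jaws, z up. A gear case 74 x 72 mm, 59 mm high with its boss, stands round the origin; beyond it the bed (a plate 10 mm thick) runs to x = +220 mm.
- crank_axis (a point): Point on the crank's upright axis, 90 mm above the table, level with the middle of the handle (the hub is 22 mm across and ends 70 mm above the table). Seen from above, clockwise closes the jaw, 4 mm per radian (25 mm a turn); closing takes about 1 to 2 turns. The crank is stiff and stays where it is left, at any angle.
- crank_grip (a point): Centre of the upright black handle, 90 mm above the table: a rod 14 mm in diameter, 50 mm from the crank's axis, turning freely on its pin, from 67 to 113 mm above the table. The flat crank arm, 16 mm wide, lies below it (60 to 67 mm above the table). Within 90 mm of the axis nothing but hub and handle is higher than 60 mm.
- jaw_apex (a point): Middle of the bottom (apex) line of the moving jaw's 90-degree V, 30 mm above the table. The jaw is a metal block 64 mm wide, its top 48 mm above the table; it slides along the clamp's +x as the crank turns, and its V opens to +x and centres the can by itself. Stiff springs behind it yield 1 mm per 40 N. Facing it, on the bed's far end, stands the flat back jaw, a plate 64 mm wide and 40 mm high, set by hand 155 to 165 mm from the crank axis; feel for it.
- can_mid (a point): Middle (33 mm above its foot) of the can to be clamped: white, round, 38 mm in diameter, 66 mm high with its black 41 mm cap (cap from 48 mm up). It stands loose on the bed between the jaws, its foot 10 mm above the table.
- can: The same can; origin at the centre of its foot, z along its axis.
- jaw: The moving V jaw; origin on the apex line of the V, on the bed; axes as the clamp's.
- crank (a joint): Crank angle, rad: 0 jaw open (arm along the clamp's +y), growing clockwise as it closes. Pushing the handle along its circle takes about 5 N while the jaw runs free; when the can is pinched the push grows, and each 1 N above the free-running push is about 12 N of clamping. Good: 3 to 8 N above it (8 to 13 N in all); 13 N above it crushes the can.
- bottle: Bystander: small white dropper bottle, 33 mm wide, 70 mm high, standing beside the clamp. Origin at its foot.
- tube: Bystander: self-standing screw-cap tube, 34 mm wide, 108 mm high, beside the clamp. Origin at its foot.
- tape: Bystander: roll of label tape lying flat, 56 mm across, 19 mm high. Origin at its underside.
Mind the look-alikes: they are no part of the job. What is shaped like the can but pink or purple is not meant.

How it is judged:
At the end, for the whole second after the job is handed in: The can stands upright (within 0.06 rad) on the bed, its foot not lifted more than 4 mm, within 6 mm of the clamp's middle line, pinched between the V jaw and the back jaw with at least 20 N, and the crank is at rest (contact force between jaw and can above 20 N and angle between can's own z axis and vertical below 0.06 rad and y of can_mid in the frame of clamp between -0.006 and 0.006 m and z of can in the frame of clamp below 0.014 m and velocity of joint crank between -0.05 and 0.05 rad/s); the robot touches nothing.
It fails at once if the can is crushed: more than 160 N between the V jaw and the can (contact force between jaw and can above 160 N).
It fails at once if the can is tipped by more than 0.35 rad (angle between can's own z axis and vertical above 0.35 rad).
It fails at once if the bottle beside the clamp is pushed more than 20 mm or knocked over (distance of bottle from where it was at the start of the episode above 0.02 m or angle between bottle's own z axis and vertical above 0.3 rad).
It fails at once if the tube beside the clamp is pushed more than 20 mm or knocked over (distance of tube from where it was at the start of the episode above 0.02 m or angle between tube's own z axis and vertical above 0.3 rad).
It fails at once if the tape beside the clamp is pushed more than 20 mm or knocked over (distance of tape from where it was at the start of the episode above 0.02 m or angle between tape's own z axis and vertical above 0.3 rad).
It also fails if it takes over 72 s, if anything falls off the work surface, if the arm or the gripper's body presses on something with over 40 N, if the wrist force passes 120 N, or if a joint passes its speed limit or range.

## Working session

There is one attempt and no reset: what is moved stays moved. The work goes in short steps, Python scripts to look and compute and a tool call to move; the robot and the scene stay as the last step left them, time stands still between calls to the robot, and variables do not carry over. Pictures are saved under pics/ and viewed, at most 10 in all, crops included, and the job is handed in when it is done.

Besides the shell and the picture viewer there is one more tool, called after "Request:" as a command line: name --argument value ..., lists and objects as JSON in quotes. jog_arm: Moves the arm, as the interface text tells. Shift numbers are shares of 50 cm and turn numbers shares of 1.5 rad, none past 1 either way. Its arguments: {"type":"object","properties":{"motion":{"type":"string"}},"required":["motion"]}

```bash
mkdir -p pics; ls; python3 - <<'E'
from plant import *
import cv2,numpy as np
s=state();print({k:np.round(v,3).tolist() for k,v in s.items()})
ims=[]
for c in ("top","scene"):
    f=grab_frame(c);cv2.imwrite(f"pics/{c}0.png",f["color"][:,:,::-1]);np.savez(f"{c}0.npz",**f)
    for t in ("clamp","crank_axis","crank_grip","jaw_apex","can_mid","bottle","tube","tape"):
        print(c,t,[(np.round(d["at"],3).tolist(),round(d["p"],2)) for d in place_of(c,t)][:4])
E
```

```text
pics
{'time': 0.0, 'joint_pos': [-1.262, 0.053, 1.614, 0.0, 1.476, -0.119], 'joint_vel': [-0.001, 0.0, -0.001, -0.0, 0.001, 0.0], 'joint_efforts': [0.001, -39.368, -37.018, -0.0, 0.007, 0.0], 'tool_pos': [0.259, -0.568, 0.23], 'tool_rot': [-0.001, 0.977, 0.212, -0.0], 'contact_force': [-1.404, -1.024, -0.784], 'ft_torque': [-0.001, -0.048, 0.007], 'grasp_force': 0.0, 'gripper_width': 1.001}
top clamp [([0.501, -0.082, 0.001], 0.63)]
top crank_axis [([0.499, -0.083, 0.09], 0.68)]
top crank_grip [([0.538, -0.124, 0.091], 0.69)]
top jaw_apex [([0.571, -0.038, 0.033], 0.85), ([0.499, -0.083, 0.09], 0.3)]
top can_mid [([0.765, -0.065, 0.028], 0.81), ([0.698, 0.127, 0.031], 0.74), ([0.605, -0.017, 0.041], 0.73), ([0.477, 0.054, 0.002], 0.43)]
top bottle [([0.582, 0.074, -0.001], 0.62)]
top tube [([0.665, -0.082, -0.001], 0.46)]
top tape [([0.473, 0.052, -0.0], 0.64), ([0.604, -0.02, 0.011], 0.59), ([0.665, -0.081, -0.0], 0.39), ([0.502, -0.083, -0.002], 0.34)]
scene clamp [([0.5, -0.086, -0.001], 0.84), ([0.47, 0.054, -0.003], 0.39)]
scene crank_axis [([0.497, -0.082, 0.09], 0.97)]
scene crank_grip [([0.534, -0.121, 0.089], 0.96), ([0.575, -0.042, 0.01], 0.54)]
scene jaw_apex [([0.572, -0.038, 0.023], 0.9)]
scene can_mid [([0.696, 0.132, 0.036], 0.95), ([0.766, -0.058, 0.034], 0.86), ([0.606, -0.02, 0.048], 0.62)]
scene bottle [([0.579, 0.076, -0.002], 0.7), ([0.534, -0.12, 0.089], 0.23)]
scene tube [([0.663, -0.087, 0.0], 0.66)]
scene tape [([0.468, 0.053, 0.0], 0.94)]
```

View pics/top0.png

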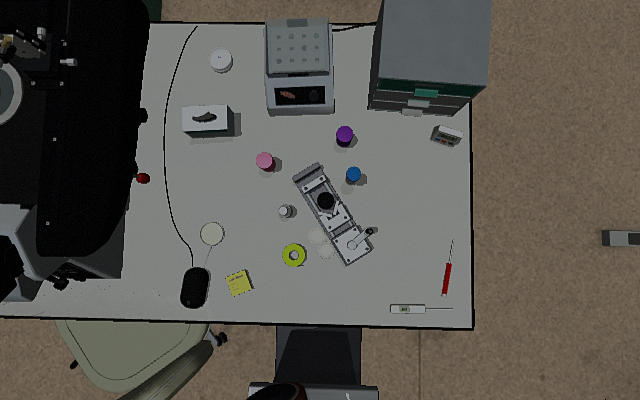

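View pics/scene0.png

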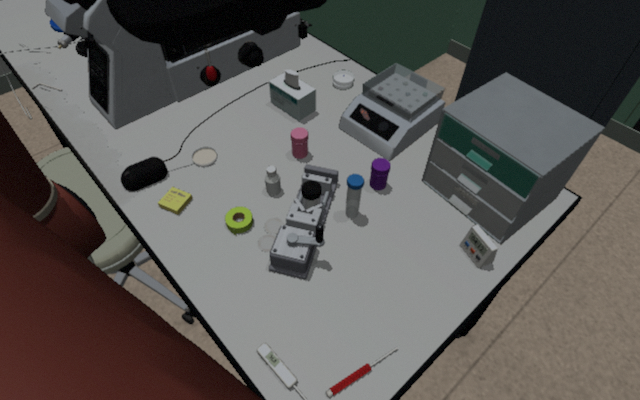

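The top view has three can shapes: black cap (326,201), between the clamp jaws; pink (265,161); purple (345,135). The one with the black cap on a white body, standing on the clamp bed, fits the description. I'll confirm it with a crop.

```bash
python3 - <<'E'
import cv2
i=cv2.imread("pics/scene0.png")[150:290,240:400]
cv2.imwrite("pics/crop.png",cv2.resize(i,None,fx=4,fy=4,interpolation=cv2.INTER_CUBIC))
E
```

```text
(no output)
```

View pics/crop.png

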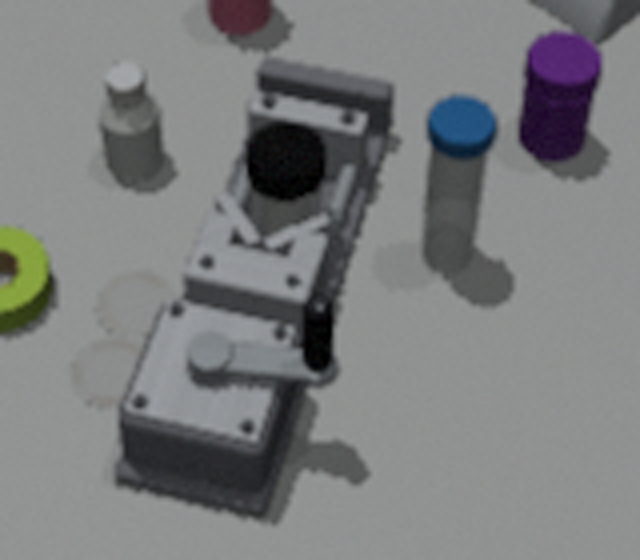

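Request:
jog_arm --motion "60 0.1 -0.067 0 0 0 0;60 0.2 -0.133 0 0 0 0;60 0.3 -0.2 0 0 0 0;60 0.4 -0.266 0 0 0 0;60 0.5 -0.333 0 0 0 0"

```text
time: 1.52
tool_pos: [0.4185, -0.3118, 0.2316]
tool_rot: [0.0, 0.977, 0.212, 0.0]
contact_force: [0.3, -0.5, -0.2]
gripper_width: 0.6
grasp_force: 0.0
```

The crop shows the white can with the black cap (crop 285,165) between the V jaw and the back jaw. The black handle is at (318,335). That confirms the target, so I'll carry on above the handle.

Request:
jog_arm --motion "60 0.1 -0.067 0 0 0 0;60 0.2 -0.133 0 0 0 0;60 0.3 -0.2 0 0 0 0;60 0.374 -0.249 0 0 0 0;60 0.374 -0.249 0 0 0 0"

```text
time: 2.15
tool_pos: [0.5371, -0.1202, 0.2313]
tool_rot: [-0.0, 0.977, 0.215, 0.0]
contact_force: [-0.0, 0.0, -0.2]
gripper_width: 0.594
grasp_force: 0.0
```

```bash
python3 - <<'E'
from plant import *
import cv2,numpy as np
f=grab_frame("wrist");cv2.imwrite("pics/w1.png",f["color"][:,:,::-1]);np.savez("w1.npz",**f)
print(state()["tool_pos"])
for t in ("crank_axis","crank_grip","jaw_apex","can_mid"):
  print(t,[(np.round(d["at"],3).tolist(),round(d["p"],2)) for d in place_of("wrist",t)][:3])
K=f["intrinsics"];T=f["world_from_camera"];z=f["range_z"]
v,u=np.mgrid[:400,:640]
P=np.stack([(u-K[0,2])/K[0,0]*z,-(v-K[1,2])/K[1,1]*z,-z],-1)@T[:3,:3].T+T[:3,3]
x,y,h=P[...,0],P[...,1],P[...,2]
for n,m in (("handle top",(z>0)&(h>.1)&(h<.12)&(np.hypot(x-.536,y+.122)<.04)),("hub top",(z>0)&(h>.0685)&(h<.075)&(np.hypot(x-.498,y+.083)<.02))):
  if m.sum(): print(n,m.sum(),P[m].mean(0),P[m].min(0),P[m].max(0))
E
```

```text
[ 0.53646617 -0.12169294  0.23128239]
crank_axis [([0.506, -0.081, 0.09], 0.94)]
crank_grip [([0.536, -0.121, 0.091], 0.59), ([0.504, -0.087, -0.0], 0.4)]
jaw_apex [([0.573, -0.042, 0.034], 0.62)]
can_mid [([0.604, -0.019, 0.041], 0.95)]
handle top 204 [ 0.53498614 -0.12104942  0.11192446] [ 0.52705857 -0.1282713   0.10008485] [ 0.54056325 -0.11494672  0.11514385]
hub top 302 [ 0.50112647 -0.08491449  0.0707969 ] [ 0.48994875 -0.09616103  0.06851463] [ 0.51395402 -0.07425716  0.07273228]
```

View pics/w1.png

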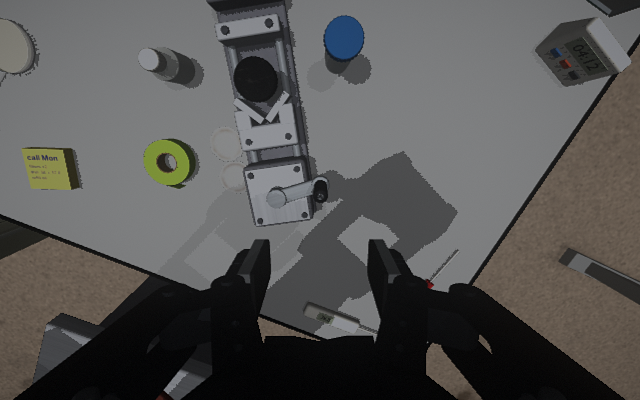

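The wrist view shows the handle (320,187) right of the hub (276,197), with clear space round it. Depth puts the handle at (0.535,-0.121) and the axis at (0.501,-0.084). Next I go down and grip.

Request:
jog_arm --motion "60 -0.002 -0.002 0.1 0 0 0;60 -0.002 -0.002 0.2 0 0 0;60 -0.002 -0.002 0.27 0 0 0;60 -0.002 -0.002 0.302 0 0 0;60 -0.002 -0.002 0.302 0 0 0"

```text
time: 3.02
tool_pos: [0.5342, -0.1226, 0.0797]
tool_rot: [-0.0, 0.977, 0.212, -0.001]
contact_force: [-0.3, -0.1, 0.8]
gripper_width: 0.602
grasp_force: 0.0
```

Request:
jog_arm --motion "30 0 0 0 0 0 0;0 0 0 0 0 0 0;0 0 0 0 0 0 0;0 0 0 0 0 0 0;0 0 0 0 0 0 0"

```text
time: 3.65
tool_pos: [0.5361, -0.1224, 0.0825]
tool_rot: [0.001, 0.977, 0.212, 0.001]
contact_force: [-1.2, 1.9, 7.4]
gripper_width: 0.147
grasp_force: 58.4
```

```bash
cat > c.py <<'E'
import sys,numpy as np
from plant import state
# commanded angle on circle (deg, world), step per row (deg)
a0,st=map(float,sys.argv[1:3]); R=.0502; C=np.array([.501,-.0845])
s=state(); p=np.array(s["tool_pos"]); f=np.array(s["contact_force"])
d=p[:2]-C; a=np.arctan2(d[1],d[0]); t=np.array([np.sin(a),-np.cos(a)]); r=d/np.hypot(*d)
print("t",round(s["time"],2),"pos",p.round(4),"r",np.hypot(*d).round(4),"ang",np.degrees(a).round(1),"F",f.round(1),"push",round(-f[:2]@t,1),"rad",round(f[:2]@r,1),"grip",s["grasp_force"],s["gripper_width"])
q=s["tool_rot"]; w=2*np.arctan2(q[2],q[1]); xt=np.array([np.cos(w),np.sin(w)]); yt=np.array([np.sin(w),-np.cos(w)])
U=lambda g:R*np.array([np.cos(np.radians(g)),np.sin(np.radians(g))])
for i in range(1,6):
    e=(U(a0-i*st)-U(a0))/.5; print(f"0 {e@xt:.3f} {e@yt:.3f} 0 0 0 0",end="; ")
print()
E
python3 c.py -47 20
```

```text
t 3.65 pos [ 0.5361 -0.1224  0.0825] r 0.0516 ang -47.2 F [-1.2  1.9  7.4] push 0.5 rad -2.2 grip 58.43556582927704 0.1474738527039349
0 -0.034 0.005 0 0 0 0; 0 -0.069 -0.002 0 0 0 0; 0 -0.098 -0.020 0 0 0 0; 0 -0.120 -0.047 0 0 0 0; 0 -0.131 -0.080 0 0 0 0;
```

Request:
jog_arm --motion "0 -0.034 0.005 -0.004 0 0 0;0 -0.069 -0.002 -0.004 0 0 0;0 -0.098 -0.02 -0.004 0 0 0;0 -0.12 -0.047 -0.004 0 0 0;0 -0.131 -0.08 -0.004 0 0 0"

```text
time: 4.28
tool_pos: [0.4604, -0.1127, 0.0826]
tool_rot: [0.001, 0.977, 0.212, 0.003]
contact_force: [12.2, 1.4, -7.4]
gripper_width: 0.141
grasp_force: 59.0
```

```bash
python3 c.py -147 20
```

```text
t 4.28 pos [ 0.4604 -0.1127  0.0826] r 0.0495 ang -145.2 F [12.2  1.4 -7.4] push 5.9 rad -10.8 grip 58.992061614990234 0.14133939422460887
0 0.001 -0.035 0 0 0 0; 0 0.014 -0.067 0 0 0 0; 0 0.037 -0.093 0 0 0 0; 0 0.067 -0.110 0 0 0 0; 0 0.102 -0.115 0 0 0 0;
```

Request:
jog_arm --motion "0 0.003 -0.034 0.002 0 0 0;0 0.016 -0.066 0.002 0 0 0;0 0.039 -0.092 0.002 0 0 0;0 0.069 -0.109 0.002 0 0 0;0 0.104 -0.114 0.002 0 0 0"

```text
time: 4.9
tool_pos: [0.482, -0.0395, 0.0825]
tool_rot: [0.001, 0.977, 0.213, -0.001]
contact_force: [-4.2, -4.3, 4.6]
gripper_width: 0.147
grasp_force: 60.3
```

```bash
python3 c.py -247 20
```

```text
t 4.9 pos [ 0.482  -0.0395  0.0825] r 0.0489 ang 112.8 F [-4.2 -4.3  4.6] push 5.5 rad -2.3 grip 60.2978253364563 0.1466077615086098
0 0.034 0.007 0 0 0 0; 0 0.064 0.025 0 0 0 0; 0 0.086 0.053 0 0 0 0; 0 0.097 0.086 0 0 0 0; 0 0.096 0.120 0 0 0 0;
```

Request:
jog_arm --motion "0 0.034 0.007 0 0 0 0;0 0.064 0.025 0 0 0 0;0 0.086 0.053 0 0 0 0;0 0.097 0.086 0 0 0 0;0 0.096 0.12 0 0 0 0"

```text
time: 5.52
tool_pos: [0.5512, -0.0732, 0.0824]
tool_rot: [-0.001, 0.977, 0.213, -0.0]
contact_force: [-6.6, 4.0, 6.8]
gripper_width: 0.144
grasp_force: 60.5
```

```bash
python3 c.py -347 12
```

```text
t 5.53 pos [ 0.5512 -0.0732  0.0824] r 0.0515 ang 12.7 F [-6.6  4.   6.8] push 5.3 rad -5.5 grip 60.52433788776398 0.14442956203593063
0 -0.006 0.020 0 0 0 0; 0 -0.017 0.038 0 0 0 0; 0 -0.031 0.054 0 0 0 0; 0 -0.047 0.066 0 0 0 0; 0 -0.067 0.075 0 0 0 0;
```

Request:
jog_arm --motion "0 -0.007 0.02 0 0 0 0;0 -0.018 0.038 0 0 0 0;0 -0.032 0.054 0 0 0 0;0 -0.048 0.066 0 0 0 0;0 -0.068 0.075 0 0 0 0"

```text
time: 6.15
tool_pos: [0.537, -0.1215, 0.0825]
tool_rot: [-0.001, 0.977, 0.212, 0.002]
contact_force: [1.7, 5.0, 2.0]
gripper_width: 0.141
grasp_force: 60.0
```

```bash
python3 c.py -407 8
```

```text
t 6.15 pos [ 0.537  -0.1215  0.0825] r 0.0516 ang -45.8 F [1.7 5.  2. ] push 4.7 rad -2.4 grip 60.02381443977356 0.14129833112094708
0 -0.014 0.004 0 0 0 0; 0 -0.027 0.005 0 0 0 0; 0 -0.041 0.005 0 0 0 0; 0 -0.055 0.002 0 0 0 0; 0 -0.069 -0.002 0 0 0 0;
```

Request:
jog_arm --motion "0 -0.014 0.004 0 0 0 0;0 -0.027 0.005 0 0 0 0;0 -0.041 0.005 0 0 0 0;0 -0.055 0.002 0 0 0 0;0 -0.069 -0.002 0 0 0 0"

```text
time: 6.78
tool_pos: [0.5055, -0.1352, 0.0825]
tool_rot: [0.0, 0.977, 0.212, 0.003]
contact_force: [4.4, 4.3, 0.5]
gripper_width: 0.147
grasp_force: 59.8
```

```bash
python3 c.py -447 6
```

```text
t 6.78 pos [ 0.5055 -0.1352  0.0825] r 0.0509 ang -84.9 F [4.4 4.3 0.5] push 4.8 rad -3.9 grip 59.79117572307587 0.14723306722611668
0 -0.010 -0.004 0 0 0 0; 0 -0.019 -0.010 0 0 0 0; 0 -0.027 -0.016 0 0 0 0; 0 -0.035 -0.023 0 0 0 0; 0 -0.042 -0.031 0 0 0 0;
```

Request:
jog_arm --motion "0 -0.01 -0.004 0 0 0 0;0 -0.019 -0.01 0 0 0 0;0 -0.027 -0.016 0 0 0 0;0 -0.035 -0.023 0 0 0 0;0 -0.042 -0.031 0 0 0 0"

```text
time: 7.4
tool_pos: [0.4804, -0.1302, 0.0826]
tool_rot: [0.001, 0.977, 0.212, 0.003]
contact_force: [7.3, 2.4, -1.3]
gripper_width: 0.143
grasp_force: 59.6
```

```bash
python3 c.py -477 6
```

```text
t 7.4 pos [ 0.4804 -0.1302  0.0826] r 0.0501 ang -114.3 F [ 7.3  2.4 -1.3] push 5.7 rad -5.2 grip 59.59122061729431 0.14342221642007538
0 -0.006 -0.009 0 0 0 0; 0 -0.011 -0.018 0 0 0 0; 0 -0.015 -0.027 0 0 0 0; 0 -0.019 -0.037 0 0 0 0; 0 -0.021 -0.048 0 0 0 0;
```

Request:
jog_arm --motion "0 -0.005 -0.009 0 0 0 0;0 -0.009 -0.018 0 0 0 0;0 -0.013 -0.027 0 0 0 0;0 -0.017 -0.037 0 0 0 0;0 -0.019 -0.048 0 0 0 0"

```text
time: 8.02
tool_pos: [0.4614, -0.1136, 0.0826]
tool_rot: [0.002, 0.977, 0.212, 0.002]
contact_force: [4.3, -3.0, -1.3]
gripper_width: 0.141
grasp_force: 59.6
```

```bash
python3 c.py -507 6
```

```text
t 8.03 pos [ 0.4614 -0.1136  0.0826] r 0.0492 ang -143.7 F [ 4.3 -3.  -1.3] push 5.0 rad -1.6 grip 59.57574784755707 0.14119892902967987
0 -0.001 -0.010 0 0 0 0; 0 -0.001 -0.021 0 0 0 0; 0 0.000 -0.031 0 0 0 0; 0 0.003 -0.042 0 0 0 0; 0 0.006 -0.052 0 0 0 0;
```

Request:
jog_arm --motion "0 -0.001 -0.01 0 0 0 0;0 -0.001 -0.021 0 0 0 0;0 0.001 -0.031 0 0 0 0;0 0.004 -0.042 0 0 0 0;0 0.007 -0.052 0 0 0 0"

```text
time: 8.65
tool_pos: [0.4527, -0.0891, 0.0825]
tool_rot: [0.003, 0.977, 0.212, 0.0]
contact_force: [-0.3, -6.0, 1.0]
gripper_width: 0.148
grasp_force: 59.9
```

```bash
python3 c.py -537 6; python3 - <<'E'
from plant import *
import numpy as np
for c in ("top","scene"):
  f=grab_frame(c)
  import cv2; cv2.imwrite(f"pics/{c}1.png",f["color"][:,:,::-1])
  for t in ("jaw_apex","can_mid","crank_grip"): print(c,t,[(np.round(d["at"],3).tolist(),round(d["p"],2)) for d in place_of(c,t)][:3])
E
```

```text
t 8.65 pos [ 0.4527 -0.0891  0.0825] r 0.0486 ang -174.6 F [-0.3 -6.   1. ] push 6.0 rad 0.9 grip 59.88929808139801 0.14760552283074788
0 0.004 -0.010 0 0 0 0; 0 0.010 -0.019 0 0 0 0; 0 0.016 -0.027 0 0 0 0; 0 0.023 -0.035 0 0 0 0; 0 0.031 -0.042 0 0 0 0; 
top jaw_apex [([0.598, -0.022, 0.033], 0.79)]
top can_mid [([0.694, 0.127, 0.03], 0.73)]
top crank_grip []
scene jaw_apex [([0.6, -0.019, 0.027], 0.89), ([0.624, -0.006, 0.008], 0.35)]
scene can_mid [([0.624, -0.004, 0.044], 0.89), ([0.763, -0.065, 0.036], 0.58), ([0.694, 0.127, 0.037], 0.55)]
scene crank_grip []
```

Request:
jog_arm --motion "0 0.004 -0.01 0 0 0 0;0 0.01 -0.019 0 0 0 0;0 0.016 -0.027 0 0 0 0;0 0.016 -0.027 0 0 0 0;0 0.016 -0.027 0 0 0 0"

```text
time: 9.68
tool_pos: [0.454, -0.073, 0.0824]
tool_rot: [0.001, 0.977, 0.212, -0.0]
contact_force: [-2.3, -4.9, 6.0]
gripper_width: 0.14
grasp_force: 60.1
```

```bash
python3 c.py -555 6
```

```text
t 9.68 pos [ 0.454  -0.073   0.0824] r 0.0484 ang 166.3 F [-2.3 -4.9  6. ] push 5.3 rad 1.1 grip 60.089290738105774 0.13974291368381186
0 0.007 -0.008 0 0 0 0; 0 0.015 -0.015 0 0 0 0; 0 0.024 -0.021 0 0 0 0; 0 0.033 -0.026 0 0 0 0; 0 0.042 -0.030 0 0 0 0;
```

Request:
jog_arm --motion "0 0.007 -0.008 0 0 0 0;0 0.015 -0.015 0 0 0 0;0 0.024 -0.021 0 0 0 0;0 0.033 -0.026 0 0 0 0;0 0.042 -0.03 0 0 0 0"

```text
time: 10.3
tool_pos: [0.4656, -0.0514, 0.0824]
tool_rot: [0.002, 0.977, 0.213, -0.002]
contact_force: [-8.0, -9.4, 9.4]
gripper_width: 0.147
grasp_force: 60.7
```

```bash
python3 c.py -585 5
```

```text
t 10.3 pos [ 0.4656 -0.0514  0.0824] r 0.0485 ang 137.0 F [-8.  -9.4  9.4] push 12.4 rad -0.6 grip 60.74724018573761 0.1466497568935542
0 0.008 -0.003 0 0 0 0; 0 0.017 -0.005 0 0 0 0; 0 0.026 -0.006 0 0 0 0; 0 0.034 -0.006 0 0 0 0; 0 0.043 -0.006 0 0 0 0;
```

The push jumped to about 12 N, so it has bitten. I'll hold for a moment to check the reading.

Request:
jog_arm --motion "0 0 0 0 0 0 0;0 0 0 0 0 0 0;0 0 0 0 0 0 0;0 0 0 0 0 0 0;0 0 0 0 0 0 0"

```text
time: 10.92
tool_pos: [0.4658, -0.0511, 0.0824]
tool_rot: [0.002, 0.977, 0.212, -0.002]
contact_force: [-8.3, -8.2, 8.9]
gripper_width: 0.145
grasp_force: 60.7
```

```bash
python3 c.py -585 5
```

```text
t 10.93 pos [ 0.4658 -0.0511  0.0824] r 0.0485 ang 136.5 F [-8.3 -8.2  8.9] push 11.7 rad 0.4 grip 60.71507155895233 0.14494344189846395
0 0.008 -0.003 0 0 0 0; 0 0.017 -0.005 0 0 0 0; 0 0.026 -0.006 0 0 0 0; 0 0.034 -0.006 0 0 0 0; 0 0.043 -0.006 0 0 0 0;
```

The holding push is 11.7 N, about 6.7 N above free running and inside the good range. Now I open and lift straight up.

Request:
jog_arm --motion "30 0 0 0 0 0 0;50 0 0 0 0 0 0;50 0 0 0 0 0 0;50 0 0 -0.04 0 0 0;50 0 0 -0.1 0 0 0"

```text
time: 11.55
tool_pos: [0.4654, -0.0487, 0.1303]
tool_rot: [-0.001, 0.977, 0.212, -0.001]
contact_force: [0.5, -0.4, 0.6]
gripper_width: 0.503
grasp_force: 0.0
```

Request:
jog_arm --motion "50 0 0 -0.1 0 0 0;50 -0.1 0 -0.15 0 0 0;50 -0.2 0 -0.15 0 0 0;50 -0.25 0 -0.15 0 0 0;50 -0.25 0 -0.15 0 0 0"

```text
time: 12.18
tool_pos: [0.3523, -0.1014, 0.2062]
tool_rot: [0.0, 0.977, 0.211, 0.001]
contact_force: [-0.6, 0.5, -0.0]
gripper_width: 0.499
grasp_force: 0.0
```

```bash
python3 - <<'E'
from plant import *
import numpy as np,cv2
s=state();print(s["tool_pos"],s["contact_force"])
f=grab_frame("scene");i=f["color"][120:290,220:420,::-1]
cv2.imwrite("pics/end.png",cv2.resize(i,None,fx=3.4,fy=3.4,interpolation=cv2.INTER_CUBIC))
for t in ("crank_grip","jaw_apex","can_mid","can","bottle","tube","tape"): print(t,[(np.round(d["at"],3).tolist(),round(d["p"],2)) for d in place_of("scene",t)][:3])
E
```

```text
[ 0.35226982 -0.10144954  0.20619731] [-0.57028104  0.54092008 -0.03944359]
crank_grip [([0.46, -0.062, 0.088], 0.71)]
jaw_apex [([0.601, -0.02, 0.026], 0.93)]
can_mid [([0.764, -0.062, 0.031], 0.72), ([0.695, 0.13, 0.037], 0.66), ([0.602, -0.022, 0.011], 0.34)]
can [([0.699, 0.129, -0.004], 0.84), ([0.625, -0.006, 0.005], 0.78), ([0.77, -0.063, -0.001], 0.74)]
bottle [([0.582, 0.077, 0.002], 0.62)]
tube [([0.664, -0.087, 0.002], 0.79)]
tape [([0.467, 0.054, -0.002], 0.68)]
```

View pics/end.png

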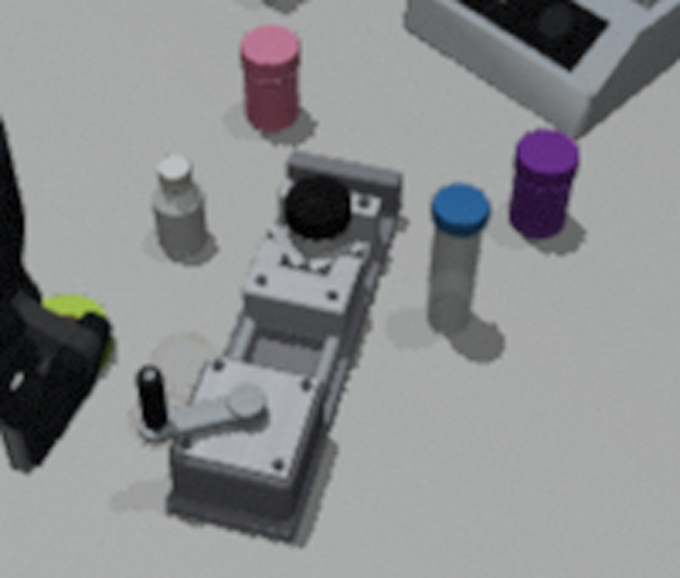

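The can stands upright between the jaws and the bystanders are where they were. The handle (152,395 in the crop) seems slightly behind where I let it go, so I'll measure it by depth.

```bash
python3 - <<'E'
from plant import *
import numpy as np
for c in ("scene","top","wrist"):
  f=grab_frame(c);K=f["intrinsics"];T=f["world_from_camera"];z=f["range_z"]
  v,u=np.mgrid[:400,:640]
  P=np.stack([(u-K[0,2])/K[0,0]*z,-(v-K[1,2])/K[1,1]*z,-z],-1)@T[:3,:3].T+T[:3,3]
  x,y,h=np.moveaxis(P,-1,0)
  m=(z>0)&(h>.08)&(h<.118)&(np.hypot(x-.501,y+.0845)<.07)
  if m.sum():
    p=P[m].mean(0); print(c,m.sum(),p,np.degrees(np.arctan2(p[1]+.0845,p[0]-.501)))
  m=(z>0)&(h>.072)&(h<.08)&(np.hypot(x-.625,y+.006)<.03)
  if m.sum(): print(" cap",m.sum(),P[m].mean(0), "z spread",h[m].std())
E
```

```text
scene 121 [ 0.45697658 -0.06614237  0.1017597 ] 157.36401398093827
 cap 239 [ 0.62447664 -0.00690902  0.07749904] z spread 0.0015453451636672105
top 39 [ 0.45674882 -0.06337308  0.10793644] 154.47870914125517
 cap 225 [ 0.62246968 -0.00600928  0.07572085] z spread 0.0014934715863211302
wrist 379 [ 0.45344262 -0.06352673  0.10942376] 156.20204968622653
```

The handle sits at about 155°, having sprung back from 137° on release: the spring force exceeded the crank's friction. That leaves an estimated 35–40 N, which holds but isn't generous. I'll regrip, add about 10° and let go at a load that friction can hold.

Request:
jog_arm --motion "50 0.1 0.01 0 0 0 0;50 0.22 0.017 0 0 0 0;50 0.22 0.017 0.1 0 0 0;50 0.22 0.017 0.2 0 0 0;50 0.22 0.017 0.246 0 0 0"

```text
time: 13.35
tool_pos: [0.4545, -0.0625, 0.0797]
tool_rot: [-0.001, 0.977, 0.212, -0.002]
contact_force: [0.2, 0.0, -0.3]
gripper_width: 0.505
grasp_force: 0.0
```

Request:
jog_arm --motion "50 0 0 0 0 0 0;20 0 0 0 0 0 0;0 0 0 0 0 0 0;0 0 0 0 0 0 0;0 0 0 0 0 0 0"

```text
time: 13.98
tool_pos: [0.4576, -0.0637, 0.0854]
tool_rot: [0.001, 0.977, 0.212, 0.001]
contact_force: [-2.3, 0.4, 5.9]
gripper_width: 0.14
grasp_force: 58.5
```

```bash
python3 c.py -565 3
```

```text
t 13.97 pos [ 0.4576 -0.0637  0.0854] r 0.0481 ang 154.4 F [-2.3  0.4  5.9] push 0.7 rad 2.2 grip 58.5391366481781 0.14036732186226636
0 0.004 -0.003 0 0 0 0; 0 0.008 -0.006 0 0 0 0; 0 0.013 -0.009 0 0 0 0; 0 0.017 -0.012 0 0 0 0; 0 0.022 -0.014 0 0 0 0;
```

Request:
jog_arm --motion "0 0.004 -0.003 -0.003 0 0 0;0 0.008 -0.006 -0.003 0 0 0;0 0.013 -0.009 -0.003 0 0 0;0 0.017 -0.012 -0.003 0 0 0;0 0.017 -0.012 -0.003 0 0 0"

```text
time: 14.6
tool_pos: [0.4614, -0.0569, 0.0854]
tool_rot: [0.003, 0.977, 0.213, -0.001]
contact_force: [-3.6, -9.6, 1.8]
gripper_width: 0.142
grasp_force: 58.6
```

```bash
python3 c.py -577 3
```

```text
t 14.6 pos [ 0.4614 -0.0569  0.0854] r 0.0483 ang 145.2 F [-3.6 -9.6  1.8] push 10.0 rad -2.5 grip 58.640652894973755 0.14234856506933202
0 0.005 -0.002 0 0 0 0; 0 0.009 -0.005 0 0 0 0; 0 0.014 -0.006 0 0 0 0; 0 0.019 -0.008 0 0 0 0; 0 0.024 -0.009 0 0 0 0;
```

Push is 10.0 N, or 5 N above free running (about 60 N of clamping), where friction should hold it. Releasing and moving clear.

Request:
jog_arm --motion "30 0 0 0 0 0 0;50 0 0 0 0 0 0;50 0 0 0 0 0 0;50 0 0 -0.04 0 0 0;50 0 0 -0.1 0 0 0"

```text
time: 15.22
tool_pos: [0.4607, -0.0538, 0.1342]
tool_rot: [-0.001, 0.977, 0.212, -0.001]
contact_force: [0.2, 0.1, -0.7]
gripper_width: 0.497
grasp_force: 0.0
```

Request:
jog_arm --motion "50 0 0 -0.1 0 0 0;50 -0.1 0 -0.2 0 0 0;50 -0.2 0 -0.2 0 0 0;50 -0.25 0 -0.2 0 0 0;50 -0.25 0 -0.2 0 0 0"

```text
time: 15.85
tool_pos: [0.3475, -0.1066, 0.2351]
tool_rot: [0.001, 0.977, 0.211, 0.001]
contact_force: [-0.9, 0.5, -0.6]
gripper_width: 0.502
grasp_force: 0.0
```

```bash
python3 - <<'E'
from plant import *
import numpy as np
for c in ("scene","wrist"):
  f=grab_frame(c);K=f["intrinsics"];T=f["world_from_camera"];z=f["range_z"]
  v,u=np.mgrid[:400,:640]
  P=np.stack([(u-K[0,2])/K[0,0]*z,-(v-K[1,2])/K[1,1]*z,-z],-1)@T[:3,:3].T+T[:3,3]
  x,y,h=np.moveaxis(P,-1,0)
  m=(z>0)&(h>.08)&(h<.118)&(np.hypot(x-.501,y+.0845)<.07)
  if m.sum():
    p=P[m].mean(0); print(c,m.sum(),p,np.degrees(np.arctan2(p[1]+.0845,p[0]-.501)))
print(state()["contact_force"],state()["tool_pos"])
E
```

```text
scene 122 [ 0.45711731 -0.06554402  0.10183178] 156.63712853959558
wrist 306 [ 0.45364724 -0.06310267  0.10916843] 155.6831810411425
[ 0.05445673 -1.10518793 -0.55390413] [ 0.3483214  -0.10599495  0.23480028]
```

The handle settled at 155–156° again, so that looks like where friction holds it. I'll wait a little and check that it isn't creeping.

Request:
jog_arm --motion "50 0 0 0 0 0 0;50 0 0 0 0 0 0;50 0 0 0 0 0 0;50 0 0 0 0 0 0;50 0 0 0 0 0 0"

```text
time: 16.58
tool_pos: [0.348, -0.1062, 0.2348]
tool_rot: [-0.0, 0.977, 0.212, -0.0]
contact_force: [-0.4, -0.2, -0.4]
gripper_width: 0.497
grasp_force: 0.0
```

Request:
jog_arm --motion "50 0 0 0 0 0 0;50 0 0 0 0 0 0;50 0 0 0 0 0 0;50 0 0 0 0 0 0;50 0 0 0 0 0 0"

```text
time: 17.2
tool_pos: [0.3479, -0.1062, 0.2348]
tool_rot: [-0.0, 0.977, 0.212, 0.0]
contact_force: [0.2, -0.9, 0.2]
gripper_width: 0.498
grasp_force: 0.0
```

```bash
cat > h.py <<'E'
from plant import *
import numpy as np
for c in ("scene","wrist"):
  f=grab_frame(c);K=f["intrinsics"];T=f["world_from_camera"];z=f["range_z"]
  v,u=np.mgrid[:400,:640]
  P=np.stack([(u-K[0,2])/K[0,0]*z,-(v-K[1,2])/K[1,1]*z,-z],-1)@T[:3,:3].T+T[:3,3]
  x,y,h=np.moveaxis(P,-1,0)
  m=(z>0)&(h>.08)&(h<.118)&(np.hypot(x-.501,y+.0845)<.07)
  if m.sum():
    p=P[m].mean(0); print(c,m.sum(),p,np.degrees(np.arctan2(p[1]+.0845,p[0]-.501)))
  m=(z>0)&(h>.0685)&(h<.075)&(np.hypot(x-.501,y+.0845)<.015)
  if m.sum(): print(" hub",m.sum(),P[m].mean(0))
E
python3 h.py
```

```text
scene 122 [ 0.45725886 -0.06539115  0.10188837] 156.40130599832958
 hub 100 [ 0.50205656 -0.08476719  0.07095049]
wrist 308 [ 0.45358078 -0.06305659  0.10895489] 155.6670806860638
 hub 465 [ 0.49940668 -0.08440649  0.07063961]
```

The handle is steady, and both releases ended at the same angle. That puts the remaining clamping at about 40 N, twice what's needed. Handing in.

```bash
python3 -c "
from plant import *
print(job_done())"
```

```text
the job is handed in; nothing more can be done
None
```

I clamped the white can upright between the V jaw and the back jaw and handed the job in: estimated hold about 40 N (not measured directly; the crank springs back about 10–20° when released, then stays put), gripper clear of the handle, bottle, tube and tape where they were; no verdict came back.

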